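# Fit the push-on knob to the dimmer and hold it in

## Robot

A 6-joint arm with a two-finger parallel gripper is mounted at the origin on the work surface. World frame = base frame: x ahead of the robot, y to its left, z up, the work surface at z = 0. Lengths are in mm, angles in rad, forces in N, time in s.
With the tool pointing down it reaches from about 375 to 975 mm from the base axis. Payload 3.8 kg.
Tool frame: the origin (TCP) lies midway between the tips of the shut fingers; the grasp point (between the pads) lies 19 mm behind it; z points along the fingers, y is the direction in which the jaws open and shut (so a half turn about z gives the same grasp; the last joint's range is limited). The gripper opens to 88 mm and grips with 3 to 60 N. Pads are 18 mm wide; open, the fingers measure 123 mm over their backs; the gripper's body (75 mm by 187 mm) begins 45 mm behind the grasp point.
Start: joints at [-1.32, 0.264, 1.604, -0, 1.274, -0.037], TCP at [191.589, -647.234, 238.706] pointing down, gripper open.
Joint ranges: [-2.63, 2.63], [-0.94, 2.18], [0.31, 2.57], [-1.31, 4.45], [0, 2.66], [-2.55, 2.55]. Speed limits (rad/s): [2.57, 2.57, 3.14, 3.14, 3.14, 3.14].

## Interface

Orientations are given as a unit quaternion [x, y, z, w].
In Python, from plant import manip, capture, workorder gives the robot as it stands.
- The arm moves only by the tool step_arm, never from a script. Its argument "steps" is a list of rows, each a list of 5 numbers: the finger opening in mm, from 0 to 88.1, then the shift along the tool's x, y, z in mm, then the turn about the tool's z in degrees. A call has 1 to 20 rows; each row is the pose to reach, as a shift and turn from the pose commanded when the call began, along the tool's axes at that moment; what a row does not reach only later rows make up. A row lasts 1/10 s, in which the tool goes at most 50 mm and 8.59 degrees, less where a joint would pass 70% of its speed; a pose out of reach is approached as far as the arm can. A call with a gripper value outside its range is refused whole. The fingers move at their own pace and stop on an object; "grip_force" is the grip in N (left out, the last holds). Time passes only in rows, so rows that repeat a pose let the fingers close. It gives the time, the measured TCP pose, the force and the opening at its end, in the units of the state.
- manip.read_state(): the state, without advancing time (a new reading comes with each control period).
- capture(name): name is "side" or "top"; returns a dict with "frame" (384x512x3 uint8, blue, green, red), "z_map" (384x512 float32, mm along the optical axis (not along the pixel's ray), 0 where there is no reading), "fx", "fy", "cx", "cy" (pixels), "T" (4x4, takes a point from camera to world coordinates). Camera axes: x right, y down, z forward; pixel columns grow to the right and rows downward; lengths in mm; the calibration is good to about 2 mm. A picture is of the moment at which its call begins.
- workorder.close_job(): hands the job in, once; it reports no verdict.
The state is a dict: "t": time; "joint_positions": joint angles; "joint_velocities": joint speeds; "joint_torque": joint torques, N m; "position": TCP position; "eef_rot": TCP orientation; "force": force on the tool from outside, world axes, zero at the start; "wrist_torque": the same for the moment, N m; "grip_width": finger opening in mm.
Only numpy, scipy, OpenCV 4.12 (cv2) and the standard library are available. Lean on these libraries where they do the work, as an engineer would, in place of code of your own. Each camera call takes 0.05 s, during which the arm holds its last target.

## Task

Switch the supply off by turning the red quarter-turn handle all the way to its crosswise stop and leave it there. Then take the loose white knob, turn it so that the flat in its bore matches the flat of the brass D-shaft on the dimmer, push it fully home on the shaft and keep pressing it in against the shaft's spring, down to the bottom of its travel; finish while still holding and pressing the knob. Leave the bulb, the blue battery box and the torch where they are.

Things in the scene. Friction and masses are not known exactly. Their poses are not given: they have to be found in the camera images.
- handle (a joint): angle (rad) of the red quarter-turn handle on the isolator, a fixed grey box 120 x 90 x 46 mm. 0 = on: along the box, pointing to its -x side (green dot, roughly towards the robot). pi/2 = off: crosswise, pointing to its +y side (red dot), at a hard stop. Grows clockwise seen from above. Starts between 0 and 0.25; 0.12 N m of friction, stays where it is left
- handle_pivot (a point): point on the vertical hinge axis of the red handle, at half the bar's height (69 mm above the shelf); its axes are those of the fixed isolator box (z up). At joint value q the handle points along (-cos q, sin q) in these x, y axes
- handle_grip (a point): point on the centre line of the red handle bar, 80 mm out from the hinge axis, half-way up the bar (69 mm above the shelf). The bar is 14 mm wide, 22 mm tall (58 to 80 mm above the shelf) and ends 16 mm beyond this point, clear of the box; its -x axis points outwards along the bar, z up
- knob_mid (a point): centre of the loose white knob (on its axis, half-way up). It stands bore down, 40 mm tall, about 60 g: two parallel flat sides 32 mm apart to grip (square to its y axis, from 13 mm behind the axis to 16 mm ahead), a tapered nose reaching 30 mm towards +x with a black pointer line on top, a round back reaching 21 mm towards -x; z up
- shaft_tip (a point): centre of the top end of the vertical brass D-shaft, 26 mm tall, 16 mm in diameter, 3 mm chamfer, flat 4 mm from the axis on its +x side (z up); the knob's +x must point the same way. It stands on a black collar (48 mm across, top 54 mm above the shelf) whose white tick marks the flat's side, mid on the dimmer. Collar and shaft turn together, stiffly (0.10 N m)
- knob_bore (a point): centre of the mouth of the D-bore in the knob's underside, 20 mm below knob_mid, same axes. The bore is 18 mm deep and 18.5 mm in diameter, with its flat 5.25 mm from the axis on the nose (+x) side and a 3 mm lead-in chamfer. Seated, the bore's end rests on the shaft's tip: knob_mid is then 2 mm above shaft_tip
- dimmer: fixed aluminium box 110 x 100 x 50 mm on the shelf that carries the collar and D-shaft at the middle of its top; origin at the centre of its underside, z up
- shaft (a joint): how far the shaft is pushed in, m: 0 = out, 0.006 = bottom of its travel. A spring pushes it out: 3 N to start moving, about 10 N at the bottom. The knob's underside then still clears the collar by 2 mm
- bulb_mid (a point): bystander: glass globe bulb of 70 mm diameter, cap up, in a cardboard cradle 70 mm square, 97 mm tall in all; this point is half-way up
- battery_box_mid (a point): bystander: blue plastic battery box, 75 x 100 x 34 mm; this point is its centre
- torch_mid (a point): bystander: silver aluminium torch lying along its x, 128 mm long, head 38 mm in diameter; this point is at its middle, 19 mm up
There are look-alikes about, which are no part of the job. Of the things shaped like the part that bears knob_mid, the white one is meant. What is meant by the part that bears handle is not pink, and is the smaller of those in its own colour.

How it is judged (in metres and radians):
On the way, in this order (a step that is already met when the one before it is completed fails the run):
1. the red handle is turned to its off stop, before the knob goes on (value of joint handle above 1.4 rad), for 0.2 s.
2. the knob is fully on the shaft, flats matched (value of joint handle above 1.4 rad and z of knob_mid in the frame of shaft_tip below 0.0045 m and horizontal distance between knob_mid and shaft_tip below 0.004 m and angle between the x axis of knob_mid and the x axis of shaft_tip, either way round below 0.25 rad and angle between knob_mid's own z axis and vertical below 0.12 rad), for 0.1 s.
At the end, for the whole second after the job is handed in: the red handle is at off (beyond 1.40 rad of its 1.57); the knob is seated on the shaft (its centre less than 4.5 mm above the shaft's tip, 4 mm sideways, flats matched within 0.25 rad, upright within 0.12 rad), the fingers still touch it, and it keeps the shaft pressed in by more than 4 of its 6 mm (all of step 2 and value of joint shaft above 0.004 m and contact force between the fingers and knob above 1 N); the arm keeps its last pose, push and grip.
It fails at once if the bulb is pushed more than 30 mm (distance of bulb_mid from where it was at the start of the episode above 0.03 m).
It fails at once if the battery box is pushed more than 30 mm (distance of battery_box_mid from where it was at the start of the episode above 0.03 m).
It fails at once if the torch is pushed more than 30 mm (distance of torch_mid from where it was at the start of the episode above 0.03 m).
It also fails if it takes over 67 s, if anything falls off the work surface, if the arm or the gripper's body presses on something with over 40 N, if the wrist force passes 120 N, or if a joint passes its speed limit or range.

## Working session

There is one attempt and no reset: what is moved stays moved. The work goes in short steps, Python scripts to look and compute and a tool call to move; the robot and the scene stay as the last step left them, time stands still between calls to the robot, and variables do not carry over. Pictures are saved under pics/ and viewed, and the job is handed in when it is done.

Besides the shell and the picture viewer there is one more tool, called after "Request:" as name(argument=value, ...) on one line, values as JSON. step_arm: Moves the arm, as the interface text tells. Its arguments: {"type":"object","properties":{"steps":{"type":"array"},"grip_force":{"type":"number"}},"required":["steps"]}

```bash
ls; mkdir -p pics
python3 - <<'E'
from plant import manip, capture, workorder
import cv2
print(manip.read_state())
for n in ("side","top"):
    c=capture(n); cv2.imwrite(f"pics/{n}0.png",c["frame"]); print(n,c["fx"],c["fy"],c["cx"],c["cy"],c["T"].round(3).tolist() if hasattr(c["T"],"round") else c["T"])
E
```

```text
pics
{'t': 0.0, 'joint_positions': array([-1.31992752e+00,  2.64764824e-01,  1.60536493e+00,  8.57219308e-06,
        1.27372129e+00, -3.68932827e-02]), 'joint_velocities': array([-0.00129877,  0.00268235, -0.0023063 , -0.00122145, -0.00036088,
        0.00077676]), 'joint_torque': array([-1.70610900e-05, -5.02105701e+01, -3.56876528e+01,  7.25076674e-02,
        2.91254005e-02, -1.88736544e-04]), 'position': array([ 191.39688625, -646.54834614,  237.38505737]), 'eef_rot': array([ 9.89666517e-01,  1.43383788e-01, -1.16506073e-04, -1.12317490e-03]), 'force': array([-0.06577744,  0.52653808,  0.43570027]), 'wrist_torque': array([ 0.01815416,  0.00332605, -0.00393389]), 'grip_width': 87.66428317905303}
side 352.1219034439502 352.1219034439502 254.41896130352913 188.69458711133345 [[-0.856, -0.398, 0.331, 121.872], [-0.518, 0.67, -0.532, 655.593], [-0.011, -0.626, -0.779, 989.928], [0.0, 0.0, 0.0, 1.0]]
top 426.74229099318035 426.74229099318035 252.36237210070095 191.61728580231744 [[-0.013, -0.98, 0.198, 263.66], [-1.0, 0.009, -0.018, 58.893], [0.016, -0.198, -0.98, 1176.803], [0.0, 0.0, 0.0, 1.0]]
```

View pics/side0.png

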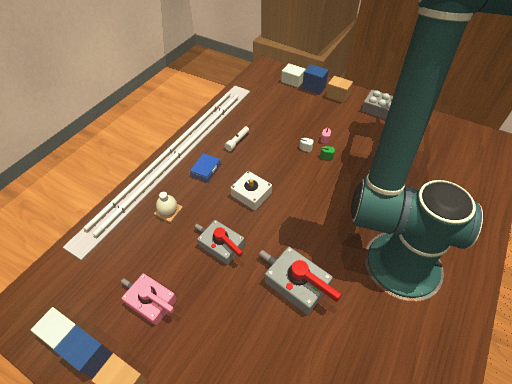

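View pics/top0.png

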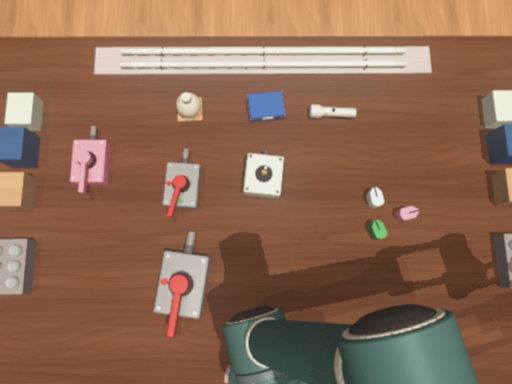

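The top view shows the small red isolator near (182,185), the dimmer at (264,174) and the white knob at (376,197). The bulb is at (189,105), the battery box at (266,105) and the torch at (333,112). Next I'll zoom in on the three parts and measure them.

```bash
cat > h.py <<'E'
from plant import manip, capture, workorder
import cv2, numpy as np
def cloud(c):
    z=c["z_map"].astype(float); v,u=np.mgrid[:z.shape[0],:z.shape[1]]
    P=np.stack([(u-c["cx"])/c["fx"]*z,(v-c["cy"])/c["fy"]*z,z],-1)
    T=np.array(c["T"]); return P@T[:3,:3].T+T[:3,3]
def pix2z(c,u,v,h):
    T=np.array(c["T"]); d=T[:3,:3]@np.array([(u-c["cx"])/c["fx"],(v-c["cy"])/c["fy"],1.]); o=T[:3,3]
    return o+d*(h-o[2])/d[2]
def crop(c,name,u0,u1,v0,v1,s):
    cv2.imwrite(name,cv2.resize(c["frame"][v0:v1,u0:u1],None,fx=s,fy=s,interpolation=cv2.INTER_CUBIC))
def proj(c,p):
    T=np.array(c["T"]); q=T[:3,:3].T@(np.asarray(p,float)-T[:3,3]); return np.array([q[0]/q[2]*c["fx"]+c["cx"],q[1]/q[2]*c["fy"]+c["cy"]])
E
python3 - <<'E'
from h import *
c=capture("top"); s=capture("side")
a=[cv2.resize(c["frame"][v-28:v+28,u-32:u+32],None,fx=6,fy=6,interpolation=cv2.INTER_CUBIC) for u,v in((182,185),(264,174),(376,205))]
b=[cv2.resize(s["frame"][v-28:v+28,u-32:u+32],None,fx=6,fy=6,interpolation=cv2.INTER_CUBIC) for u,v in((220,240),(251,188),(315,145))]
m=np.vstack([np.hstack(a[:2]),np.hstack([a[2],b[1]])]); print(m.shape); cv2.imwrite("pics/z1.png",m[:, :800])
m=np.hstack([b[0],b[2]]);cv2.imwrite("pics/z2.png",m)
P=cloud(c)
for n,(u,v) in dict(table=(300,230),dim=(250,190),collar=(257,174),tip=(264,173),knob=(376,196),handle=(181,183),box=(190,200)).items(): print(n,P[v,u].round(1))
for n,(u0,u1,v0,v1,h0,h1) in dict(iso=(155,215,150,225,40,52),isohandle=(155,215,150,225,76,90),dim=(235,295,145,205,46,53),collar=(235,295,145,205,53,60),tip=(235,295,145,205,74,90),knob=(360,392,180,213,34,48)).items():
    Q=P[v0:v1,u0:u1].reshape(-1,3); Q=Q[(Q[:,2]>h0)&(Q[:,2]<h1)]
    if len(Q)<3: print(n,len(Q)); continue
    r=cv2.minAreaRect(Q[:,:2].astype(np.float32)); print(n,len(Q),Q.mean(0).round(1),np.round(r[0],1),np.round(r[1],1),r[2], Q[:,2].max().round(1))
E
```

```text
(672, 768, 3)
table [391.6 -93.4   1.3]
dim [495.7  44.2  50.3]
collar [539.   24.8  54.1]
tip [535.2   7.   80. ]
knob [ 478.3 -299.8   38. ]
handle [510.9 226.1  76.4]
box [470.3 205.4  48. ]
iso 1063 [517.2 228.2  45.7] [515.7 230.7] [ 90.3 120.5] 85.2107925415039 51.7
isohandle 288 [487.9 237.9  80.2] [477.1 236.8] [ 33.2 112.4] 80.86141967773438 86.9
dim 1131 [539.6   6.9  49.7] [541.3   6.8] [ 99.6 110.2] 83.34107208251953 53.0
collar 199 [540.9   7.2  54.7] [539.8   7.1] [ 90.8 101.8] 82.56471252441406 59.5
tip 22 [540.    7.2  78.1] [540.1   7.8] [14.2 10.6] 73.48772430419922 84.2
knob 198 [ 476.6 -300.3   39.4] [ 477.8 -300.9] [50.  33.9] 9.632284164428711 45.7
```

View pics/z1.png

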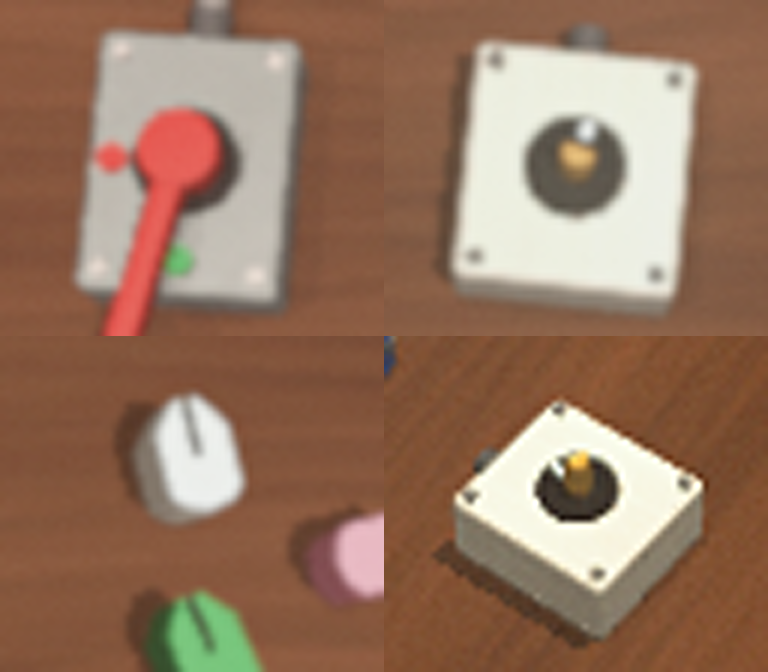

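View pics/z2.png

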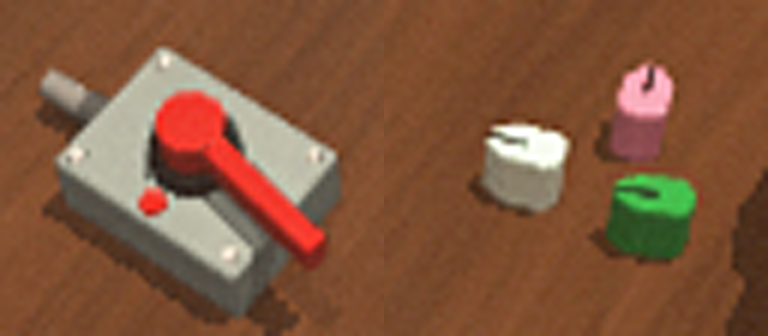

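Zoom results: on the small isolator the handle lies just past the green dot, starting near on, with the hub around (180,182). The dimmer's tick is at about (266,167), above the collar centre (264,173.5). The white knob's pointer leads up and slightly left from (376,197). I'll refine these now.

Run:
```python
from h import *
from scipy.optimize import least_squares
C={n:capture(n) for n in("top","side")}
def yaw(a,b): d=b-a; return np.degrees(np.arctan2(d[1],d[0])).round(1)
c=C["top"]; f=c["frame"].astype(int); B,G,R=f[...,0],f[...,1],f[...,2]
for n,c in C.items():
    f=c["frame"].astype(int); B,G,R=f[...,0],f[...,1],f[...,2]; P=cloud(c)
    print("==",n)
    # handle red
    box=np.zeros(B.shape,bool)
    u0,u1,v0,v1=(150,215,150,222) if n=="top" else (195,246,215,265)
    box[v0:v1,u0:u1]=1
    m=(R>120)&(G<90)&(B<90)&box&(P[...,2]>70)
    q=P[m]; top=q[q[:,2]>77]; print("red",len(q),np.percentile(q[:,2],[5,50,95]).round(1))
    r=np.hypot(*(top[:,:2]-[515.7,230.7]).T)
    bar=top[(r>30)]; cc=bar[:,:2].mean(0); w=np.linalg.svd(bar[:,:2]-cc)[2][0]; print("bar",cc.round(1),np.degrees(np.arctan2(w[1],w[0])).round(1),"r max",r.max().round(1))
    # line dist of box centre
    # perpendicular
    print("hub",top[r<30].mean(0).round(1), len(top[r<30]))
    # dimmer
    u0,u1,v0,v1=(230,298,140,210) if n=="top" else (225,278,165,213)
    box[:]=0; box[v0:v1,u0:u1]=1
    dark=box&(P[...,2]>50.5)&(P[...,2]<58)&(R<110); q=P[dark]
    cen=q[:,:2]; e=cv2.minEnclosingCircle(cen.astype(np.float32)); print("collar",np.round(e,1) if 0 else e,cen.mean(0).round(1))
    brass=box&(P[...,2]>70)&(P[...,2]<90); q=P[brass]; print("brass",len(q),q.mean(0).round(1),np.percentile(q[:,2],[10,50,90]).round(1))
    wt=box&(P[...,2]>40)&(R>140)&(B>120); 
    X=np.stack([pix2z(c,u,v,54) for v,u in np.argwhere(wt)]); 
    d=np.hypot(*(X[:,:2]-np.array(e[0])).T); t=X[d<19]; print("tick",len(t),t.mean(0).round(1) if len(t) else "", yaw(np.array(e[0]),t.mean(0)[:2]) if len(t) else "")
    # knob
    u0,u1,v0,v1=(360,392,180,213) if n=="top" else (295,318,132,155)
    box[:]=0; box[v0:v1,u0:u1]=1
    k=box&(P[...,2]>36)&(P[...,2]<46); q=P[k]; r=cv2.minAreaRect(q[:,:2].astype(np.float32)); print("knob",len(q),q.mean(0).round(1),np.round(r[0],1),np.round(r[1],1),round(r[2],1))
    lum=f.sum(2); ln=k&(lum<430); 
    L=np.stack([pix2z(c,u,v,40)[:2] for v,u in np.argwhere(ln)]); wts=430-lum[ln]
    print("line pts",len(L)); 
    mu=L.mean(0); w=np.linalg.svd(L-mu)[2][0]; print(mu.round(1),np.degrees(np.arctan2(w[1],w[0])).round(1))
```

```text
== top
red 118 [  72.3   78.5 1176.8]
bar [420.6 216.9] 44.4 r max 305.0
hub [508.7 229.7  80. ] 37
collar ((540.9821166992188, 7.715237617492676), 20.780298233032227) [538.    8.3]
brass 26 [539.3   7.7  77.7] [73.4 77.5 80.9]
tick 10 [554.5   3.1  54. ] -18.9
knob 185 [ 476.  -300.7   39.7] [ 477.8 -300.2] [50.3 33.6] 13.8Traceback (most recent call last):
  File "<stdin>", line 34, in <module>
    raise ValueError('need at least one array to stack')
ValueError: need at least one array to stack
```

Run:
```python
from h import *
import pickle
C={n:[capture(n) for _ in range(3)] for n in("top","side")}
pickle.dump(C,open("c0.pkl","wb"))
def yaw(d): return np.degrees(np.arctan2(d[1],d[0])).round(1)
for n,l in C.items():
    c=l[0]; f=np.mean([x["frame"] for x in l],0); z=np.stack([x["z_map"] for x in l]); c=dict(c); c["z_map"]=np.median(z,0)
    B,G,R=f[...,0],f[...,1],f[...,2]; P=cloud(c); ok=c["z_map"]>0; H=np.where(ok,P[...,2],-99)
    print("==",n)
    def bx(u0,u1,v0,v1):
        b=np.zeros(B.shape,bool); b[v0:v1,u0:u1]=1; return b
    b=bx(*((150,215,150,222) if n=="top" else (195,246,215,265)))
    red=b&(R>120)&(G<100)&(B<100)
    m=red&(H>76)&(H<85); q=P[m]; r=np.hypot(*(q[:,:2]-[512,231]).T)
    bar=q[r>26]; cc=bar[:,:2].mean(0); w=np.linalg.svd(bar[:,:2]-cc)[2][0]; print("bar",len(bar),cc.round(1),yaw(w*np.sign(-w[0])),"rmax",r.max().round(1),"hub",q[r<26].mean(0).round(1))
    iso=b&(H>43)&(H<50); rr=cv2.minAreaRect(P[iso][:,:2].astype(np.float32)); print("iso",rr)
    for nm,msk in (("reddot",red&(H<58)&(H>40)),("green",b&(G>R+30)&(G>B+30))):
        if msk.sum(): print(nm,msk.sum(),P[msk].mean(0).round(1))
    b=bx(*((230,298,140,210) if n=="top" else (225,278,165,213)))
    dk=b&(H>52)&(H<58)&(R<100); e=cv2.minEnclosingCircle(P[dk][:,:2].astype(np.float32)); print("collar",np.round(e[0],1),e[1])
    br=b&(H>76)&(H<85); print("brass",br.sum(),P[br].mean(0).round(1))
    s=b&(R-B>50)&(R>100)&(H>60); print("brasscol",s.sum(),[pix2z(c,u,v,80).round(1).tolist() for v,u in [np.argwhere(s).mean(0)]])
    dm=b&(H>47)&(H<53); print("dim",cv2.minAreaRect(P[dm][:,:2].astype(np.float32)))
    for v in range(int(proj(c,[540,7.5,54])[1])-7,int(proj(c,[540,7.5,54])[1])+8):
        u=int(proj(c,[540,7.5,54])[0]); print(v,u-9,f[v,u-9:u+11].astype(int).min(1).tolist())
    b=bx(*((360,392,180,213) if n=="top" else (295,318,132,155)))
    k=b&(H>35)&(H<46)&(B>100); r=cv2.minAreaRect(P[k][:,:2].astype(np.float32)); print("knob",k.sum(),P[k].mean(0).round(1),r)
    u,v=proj(c,[478,-300,40]).astype(int)
    for y in range(v-11,v+9): print(y,u-9,f[y,u-9:u+11,1].astype(int).tolist())
```

```text
== top
bar 121 [454.5 246.9] 163.8 rmax 91.9 hub [511.  230.7  80.4]
iso ((515.616943359375, 230.38949584960938), (89.43106079101562, 118.617431640625), 85.2546615600586)
reddot 18 [517.2 251.4  52. ]
green 17 [470.3 233.8  47.9]
collar [540.5   7.4] 20.437129974365234
brass 21 [539.9   7.1  78.8]
brasscol 30 [[537.5, 8.1, 80.0]]
dim ((541.1723022460938, 6.819053649902344), (99.36628723144531, 109.88739013671875), 83.12633514404297)
166 254 [225, 226, 224, 217, 196, 162, 124, 100, 90, 95, 144, 199, 208, 174, 175, 204, 220, 225, 225, 226]
167 254 [226, 225, 217, 193, 147, 101, 81, 75, 73, 94, 167, 223, 218, 150, 112, 153, 192, 217, 225, 226]
168 254 [226, 220, 195, 146, 96, 77, 75, 75, 74, 100, 169, 216, 200, 128, 77, 97, 143, 194, 222, 227]
169 254 [224, 209, 158, 99, 76, 74, 75, 77, 82, 91, 126, 159, 142, 94, 74, 76, 102, 166, 215, 226]
170 254 [217, 180, 115, 77, 73, 70, 69, 82, 101, 106, 102, 102, 90, 77, 74, 75, 84, 135, 196, 223]
171 254 [214, 158, 90, 74, 75, 72, 68, 83, 109, 121, 119, 111, 98, 79, 76, 76, 80, 117, 182, 222]
172 254 [212, 148, 81, 76, 76, 74, 69, 78, 102, 118, 
[... 6273 characters left out ...]
70, 67, 70, 117, 148, 236, 255, 255, 255, 253, 253, 252, 252, 252, 254, 255, 131, 64, 76]
143 296 [69, 68, 73, 73, 119, 115, 139, 178, 203, 232, 250, 255, 255, 255, 255, 255, 233, 87, 73, 76]
144 296 [73, 73, 70, 84, 120, 116, 116, 125, 131, 145, 160, 171, 208, 251, 231, 233, 151, 68, 75, 75]
145 296 [72, 72, 72, 85, 111, 123, 122, 128, 125, 123, 124, 123, 134, 159, 142, 149, 134, 69, 72, 74]
146 296 [75, 70, 55, 83, 115, 119, 124, 129, 128, 126, 126, 128, 126, 126, 129, 133, 123, 71, 75, 77]
147 296 [69, 54, 51, 88, 124, 121, 117, 129, 129, 128, 127, 127, 127, 126, 135, 136, 118, 73, 76, 77]
148 296 [72, 48, 49, 56, 93, 126, 120, 129, 127, 128, 128, 126, 130, 130, 133, 136, 104, 73, 73, 77]
```

```bash
cat >> h.py <<'E'
import json,os
# commanded pose kept in cmd.json: x y z yaw(deg) of tool x axis
def cmd(): return json.load(open("cmd.json")) if os.path.exists("cmd.json") else [191.589,-647.234,238.706,16.5]
def setcmd(s,ph=0):
    x,y,z,w=cmd(); a=np.radians(w); sx,sy,sz=s
    n=[x+np.cos(a)*sx+np.sin(a)*sy, y+np.sin(a)*sx-np.cos(a)*sy, z-sz, w-ph]; json.dump(n,open("cmd.json","w")); return np.round(n,1)
def shift(t,yaw=None):
    x,y,z,w=cmd(); a=np.radians(w); d=np.array(t)-[x,y,z]
    r=[np.cos(a)*d[0]+np.sin(a)*d[1], np.sin(a)*d[0]-np.cos(a)*d[1], -d[2]]
    if yaw is not None: r.append(w-yaw)
    return np.round(r,1)
def meas(k=1):
    s=manip.read_state(); q=s["eef_rot"]
    from scipy.spatial.transform import Rotation as Ro
    M=Ro.from_quat(q).as_matrix(); return s["position"].round(1),round(float(np.degrees(np.arctan2(M[1,0],M[0,0]))),2),M[:,2].round(3),s["force"].round(1),round(s["grip_width"],1),s["t"]
E
python3 - <<'E'
from h import *
import pickle
C=pickle.load(open("c0.pkl","rb"))
t=C["top"][0]; s=C["side"][0]
a=pix2z(t,374.62,188,40);b=pix2z(t,376.25,195,40); print("knob line yaw",np.degrees(np.arctan2((a-b)[1],(a-b)[0])))
a=pix2z(t,382,192,40);b=pix2z(t,384,200,40); print("knob edge yaw",np.degrees(np.arctan2((a-b)[1],(a-b)[0])))
a=pix2z(s,247.5,181.9,54); print("tick side",a, np.degrees(np.arctan2(a[1]-10.7,a[0]-538.6)),np.degrees(np.arctan2(a[1]-8.75,a[0]-538.25)))
a=pix2z(t,265.3,167.4,54); print("tick top",a, np.degrees(np.arctan2(a[1]-7.4,a[0]-540.5)))
for n,(u,v) in dict(bulb=(189,105),batt=(266,105),torch=(333,112),biganvil=(178,285),pinkh=(83,190)).items(): print(n,cloud(t)[v,u].round())
print(meas())
print(shift([480,-350,230],0), shift([500,0,230]))
E
```

```text
knob line yaw 9.030321460132656
knob edge yaw 9.804274845648047
tick side [555.81797998   3.57582871  54.        ] -22.477985141595028 -16.410905236510562
tick top [557.25344453   1.96960978  54.        ] -17.95936273015299
bulb [730. 209.  75.]
batt [747.  -5.  33.]
torch [ 724. -196.   32.]
biganvil [249. 224. 107.]
pinkh [494. 481.  78.]
(array([ 191.6, -647.3,  238.8]), 16.49, array([-0., -0., -1.]), array([-0.1, -0.3, -0. ]), 88.0, 0.6)
[ 361.  -203.1    8.7   16.5] [ 479.5 -533.     8.7]
```

Request:
step_arm(steps=[[60,40,-22.5,1,-8],[60,80,-45,2,-16],[60,120,-67.5,3,-24],[60,160,-90,4,-32],[60,200,-112.5,5,-40],[60,240,-135,6,-48],[60,280,-158,7,-56],[60,320,-180,8,-64],[60,361,-203,8.7,-72],[60,376,-245,8.7,-80],[60,391,-286,8.7,-88],[60,406,-327,8.7,-96],[60,421,-368,8.7,-104],[60,436,-409,8.7,-112],[60,450,-450,8.7,-120],[60,465,-491,8.7,-128],[60,479.5,-533,8.7,-136],[60,479.5,-533,8.7,-144],[60,479.5,-533,8.7,-148],[60,479.5,-533,8.7,-148]])

```text
t: 2.6
position: [500.1, 0.6, 230.2]
eef_rot: [0.134, 0.991, -0.0, 0.0]
force: [0.1, -0.5, -0.4]
grip_width: 60.2
```

Run:
```python
from h import *
print(setcmd([479.5,-533,8.7],-148)); m=meas(); print(m)
out=[]
for n in ("top","side"):
    c=capture(n); f=c["frame"].copy(); 
    w=np.radians(m[1]); ax=np.array([np.cos(w),np.sin(w),0]); ay=np.array([np.sin(w),-np.cos(w),0])
    s=4; u,v=proj(c,m[0]).astype(int); u0,v0=max(u-50,0),max(v-60,0)
    g=cv2.resize(f[v0:v0+120,u0:u0+100],None,fx=s,fy=s,interpolation=cv2.INTER_CUBIC)
    for sg in(-1,1):
        for sx in(-9,9):
            for th in(0,17.5):
                p=(proj(c,m[0]+ay*sg*(m[4]/2+th)+ax*sx)-[u0,v0]+.5)*s; cv2.circle(g,tuple(p.astype(int).tolist()),2,(255,0,255),-1)
    out.append(g)
cv2.imwrite("pics/grip1.png",np.hstack(out))
```

```text
[500.    0.  230.  164.5]
(array([500.1,   0.6, 230.2]), 164.57, array([ 0., -0., -1.]), array([ 0.1, -0.5, -0.4]), 60.2, 2.6)
```

View pics/grip1.png

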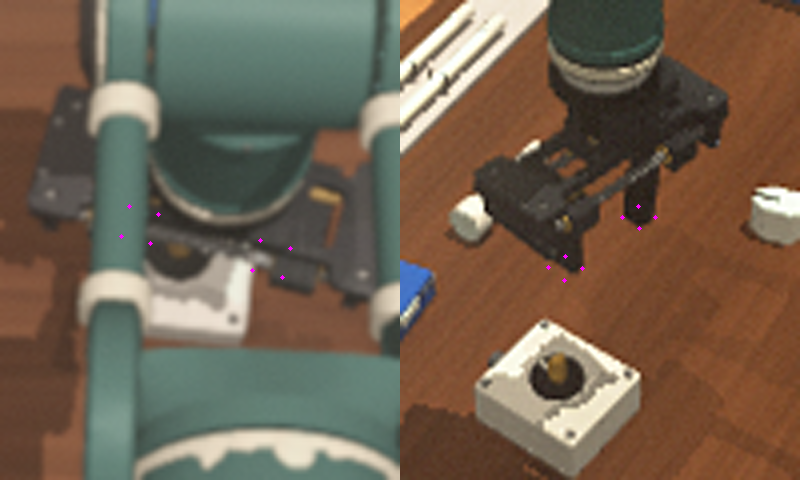

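In the side view the predicted fingertip marks land within about 1 px (~2 mm) of the real tips, near (572,262) and (640,213) in this montage, so robot and cameras agree. Next is the approach to the handle.

Run:
```python
from h import *
pv=np.array([510.3,231.7])
def g(th,r=78): a=np.radians(th); return pv+r*np.array([np.cos(a),np.sin(a)])
print("app",g(164.5),shift([*g(164.5),190],164.5),shift([*g(164.5),54],164.5))
json.dump([*g(164.5),54,164.5],open("cmd2.json","w"))
x=cmd(); 
import h
h.cmd=lambda: json.load(open("cmd2.json"))
for th in np.arange(164.5,80,-6.5): print(round(164.5-th,1),h.shift([*g(th),54],th))
```

```text
app [435.13682465 252.54459333] [130. 226.  40.   0.] [130. 226. 176.   0.]
0.0 [ 0.  0. -0.  0.]
6.5 [-0.5  8.8 -0.   6.5]
13.0 [-2.  17.5 -0.  13. ]
19.5 [-4.5 26.  -0.  19.5]
26.0 [-7.9 34.2 -0.  26. ]
32.5 [-12.2  41.9  -0.   32.5]
39.0 [-17.4  49.1  -0.   39. ]
45.5 [-23.3  55.6  -0.   45.5]
52.0 [-30.   61.5  -0.   52. ]
58.5 [-37.2  66.5  -0.   58.5]
65.0 [-45.   70.7  -0.   65. ]
71.5 [-53.3  74.   -0.   71.5]
78.0 [-61.8  76.3  -0.   78. ]
```

Request:
step_arm(steps=[[50,22,38,7,0],[50,44,76,14,0],[50,66,114,21,0],[50,88,152,28,0],[50,110,190,34,0],[50,130,226,40,0],[50,130,226,40,0],[50,130,226,70,0],[50,130,226,90,0],[50,130,226,90,0]])

```text
t: 3.7
position: [433.3, 250.4, 137.1]
eef_rot: [0.136, 0.991, -0.002, -0.002]
force: [0.3, -0.6, -0.5]
grip_width: 49.9
```

Run:
```python
from h import *
print(setcmd([130,226,90],0)); m=meas(); print(m)
c=capture("side"); print(meas()); c2=capture("top")
crop(c,"pics/h1.png",160,290,180,290,6)
crop(c2,"pics/h1t.png",130,260,130,240,6)
```

```text
[435.1 252.5 140.  164.5]
(array([433.3, 250.4, 137.1]), 164.38, array([-0.005, -0.003, -1.   ]), array([ 0.3, -0.6, -0.5]), 49.9, 3.7)
(array([434.5, 251. , 138.8]), 164.38, array([-0.003, -0.002, -1.   ]), array([-0. , -0.3,  0.1]), 50.1, 3.75)
```

View pics/h1.png

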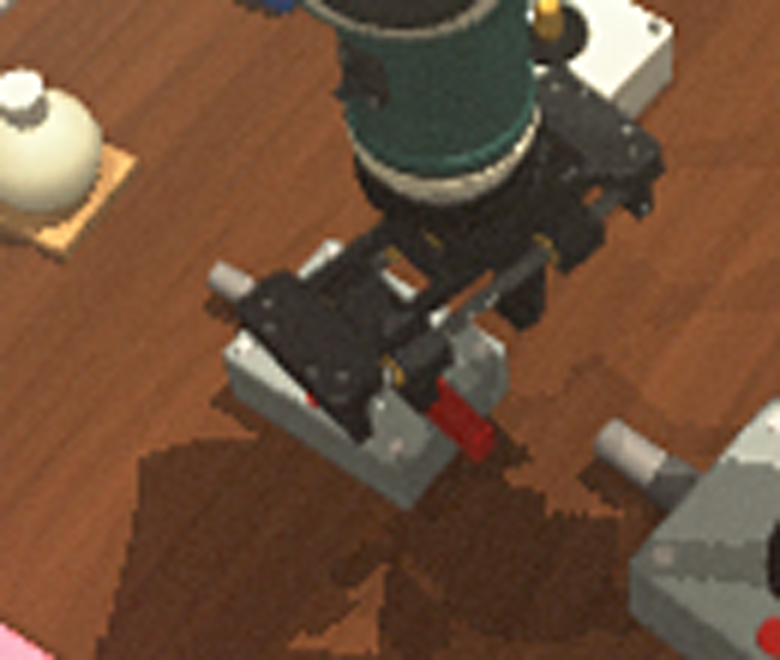

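The open fingers straddle the bar; its tip shows red at (241,253) in the full image, between the finger planes. I'll go down and swing it.

Request:
step_arm(steps=[[50,0,0,25,0],[50,0,0,50,0],[50,0,0,72,0],[50,0,0,86,0],[50,0,0,86,0],[50,0,0,86,0]])

```text
t: 4.4
position: [436.2, 252.7, 55.0]
eef_rot: [0.135, 0.991, 0.0, 0.001]
force: [0.8, 0.3, -0.4]
grip_width: 50.2
```

Run:
```python
from h import *
print(setcmd([0,0,86],0)); print(meas())
c=capture("side"); crop(c,"pics/h2.png",160,290,180,290,6)
```

```text
[435.1 252.5  54.  164.5]
(array([436.2, 252.7,  55. ]), 164.46, array([ 0.001,  0.001, -1.   ]), array([ 0.8,  0.3, -0.4]), 50.2, 4.4)
```

View pics/h2.png

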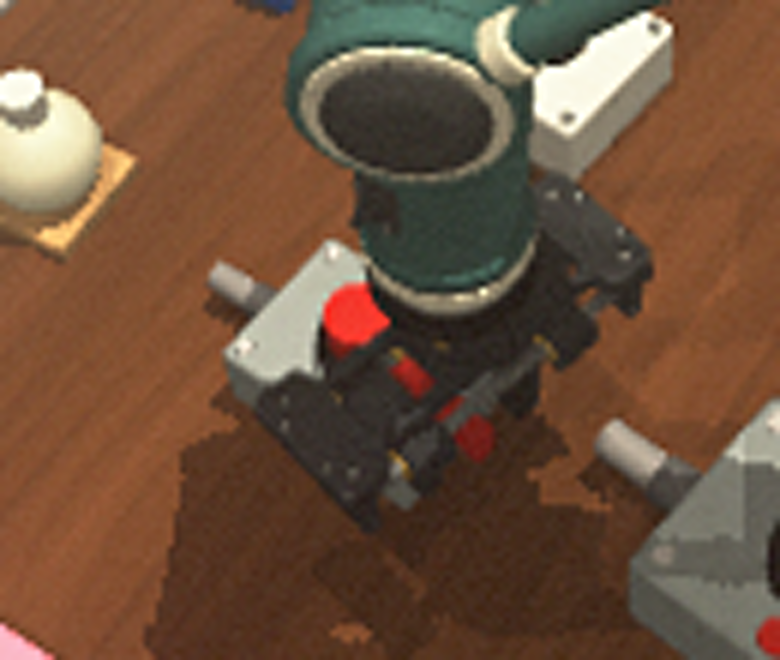

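The bar shows red between the two fingers at about (235,248) full-image. I'll narrow the jaws to a loose cage and swing it clockwise to the stop.

Request:
step_arm(steps=[[22,0,0,0,0],[22,0,0,0,0],[22,0,0,0,0],[22,-0.5,8.8,0,6.5],[22,-2,17.5,0,13],[22,-4.5,26,0,19.5],[22,-7.9,34.2,0,26],[22,-12.2,41.9,0,32.5],[22,-17.4,49.1,0,39],[22,-23.3,55.6,0,45.5],[22,-30,61.5,0,52],[22,-37.2,66.5,0,58.5],[22,-45,70.7,0,65],[22,-53.3,74,0,71.5],[22,-61.8,76.3,0,78],[22,-61.8,76.3,0,78],[22,-61.8,76.3,0,78]])

```text
t: 6.15
position: [515.2, 309.4, 54.0]
eef_rot: [0.728, 0.686, -0.0, 0.0]
force: [0.0, 0.1, 0.4]
grip_width: 22.1
```

Run:
```python
from h import *
print(setcmd([-61.8,76.3,0],78)); print(meas())
c=capture("side"); crop(c,"pics/h3.png",160,290,180,290,6)
```

```text
[515.  309.5  54.   86.5]
(array([515.2, 309.4,  54. ]), 86.64, array([ 0., -0., -1.]), array([0. , 0.1, 0.4]), 22.1, 6.15)
```

View pics/h3.png

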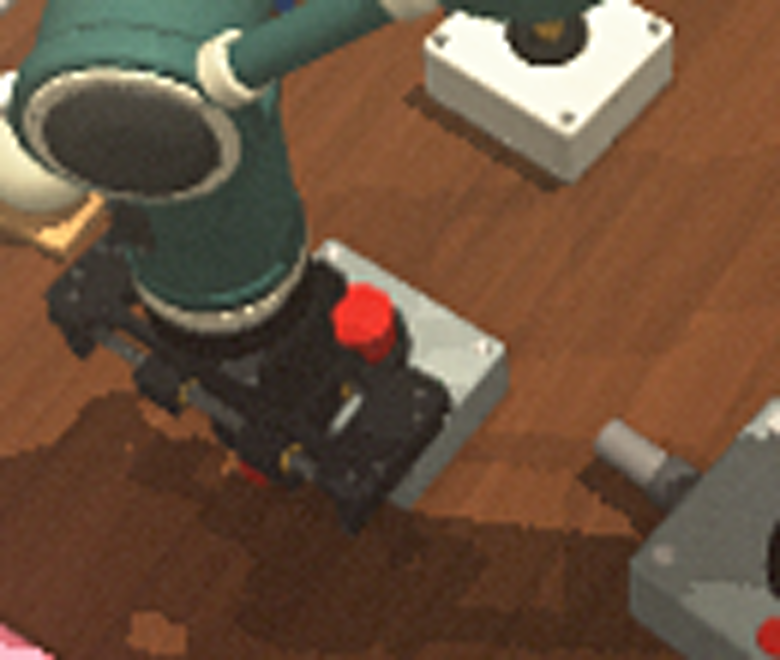

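Request:
step_arm(steps=[[22,0,3,0,1.5],[22,0,6,0,1.5],[22,0,9,0,1.5],[22,0,10,0,1.5],[22,0,10,0,1.5],[22,0,10,0,1.5]])

```text
t: 6.8
position: [524.4, 309.1, 53.9]
eef_rot: [0.737, 0.676, -0.001, -0.001]
force: [-3.8, 2.3, 1.8]
grip_width: 21.8
```

Request:
step_arm(steps=[[22,0,2,0,0],[22,0,4,0,0],[22,0,4,0,0],[22,0,4,0,0]])

```text
t: 7.2
position: [524.8, 309.0, 53.6]
eef_rot: [0.738, 0.675, -0.003, -0.003]
force: [-14.1, 4.3, 7.5]
grip_width: 22.3
```

The force rose while the position held, so the handle is on its hard stop. I'll centre the jaws, open and lift.

Request:
step_arm(steps=[[22,0,-4,0,0],[40,0,-4,0,0],[40,0,-4,0,0],[40,0,-4,-20,0],[40,0,-4,-50,0],[40,0,-4,-90,0],[40,0,-4,-135,0],[40,0,-4,-146,0],[60,0,-54,-146,0],[60,0,-104,-146,0],[60,-40,-144,-146,0],[60,-80,-184,-146,0],[60,-110,-184,-146,0],[60,-110,-184,-146,0]])

```text
t: 8.6
position: [333.9, 211.8, 198.7]
eef_rot: [0.738, 0.675, -0.001, 0.001]
force: [0.0, 0.2, 0.3]
grip_width: 60.0
```

Run:
```python
from h import *
setcmd([0,10,0],1.5);setcmd([0,4,0],0); print(setcmd([-110,-184,-146],0)); print(meas())
c=capture("side"); crop(c,"pics/h4.png",160,290,180,290,6)
c=capture("top"); crop(c,"pics/h4t.png",130,260,130,240,6)
P=cloud(c);f=c["frame"].astype(int);H=P[...,2]
m=np.zeros(H.shape,bool);m[145:215,140:215]=1; m&=(f[...,2]>120)&(f[...,1]<100)&(f[...,0]<100)&(H>76)&(H<86)&(c["z_map"]>0)
q=P[m];d=q[:,:2]-[510.5,231];r=np.hypot(*d.T);b=q[r>26][:,:2];w=np.linalg.svd(b-b.mean(0))[2][0];print(len(b),b.mean(0),np.degrees(np.arctan2(*w[::-1])),"by pivot",np.degrees(np.arctan2(*(b.mean(0)-[510.5,231])[::-1])))
```

```text
[336.1 215.  200.   85. ]
(array([333.9, 211.8, 198.7]), 84.91, array([-0.001, -0.002, -1.   ]), array([0. , 0.2, 0.3]), 60.0, 8.6)
129 [519.83102477 292.10698808] -94.8005631322547 by pivot 81.31801144132494
```

View pics/h4.png

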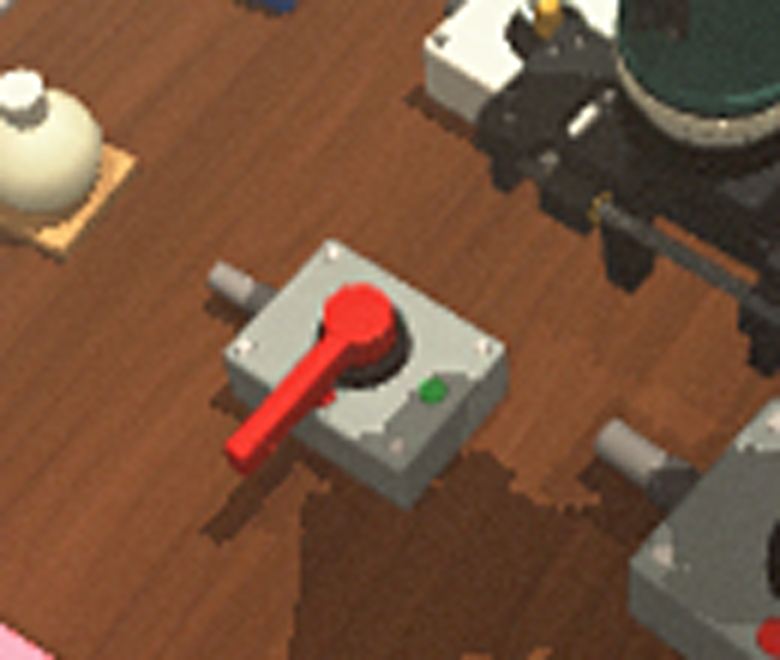

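View pics/h4t.png

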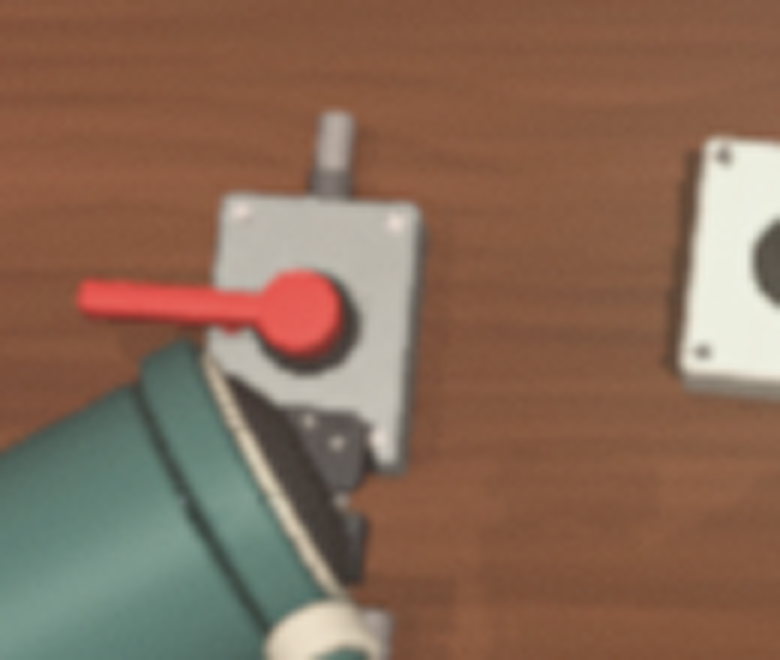

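The handle now points at 85.2°, which is the box's +y, so it's crosswise at the stop. The green dot is uncovered at (232,245) full-image. Next, the knob.

Run:
```python
from h import *
print(shift([460,0,200]),shift([472.3,-299.8,140],9.5))
```

```text
[-203.4  142.2    0. ] [-501.   180.5   60.    75.5]
```

Request:
step_arm(steps=[[66,-34,24,0,5],[66,-68,48,0,10],[66,-102,71,0,15],[66,-136,95,0,20],[66,-170,119,0,25],[66,-203,142,0,30],[66,-245,148,4,36],[66,-285,152,8,42],[66,-325,157,14,48],[66,-365,162,20,54],[66,-405,167,28,60],[66,-445,172,36,66],[66,-480,177,46,72],[66,-501,180.5,56,75.5],[66,-501,180.5,60,75.5],[66,-501,180.5,60,75.5],[66,-501,180.5,60,75.5]])

```text
t: 10.4
position: [472.9, -299.0, 139.6]
eef_rot: [0.997, 0.083, -0.0, -0.0]
force: [0.4, -1.2, 1.1]
grip_width: 66.0
```

Run:
```python
from h import *
print(setcmd([-501,180.5,60],75.5)); print(meas())
c=capture("side"); a=cv2.resize(c["frame"][90:190,265:365],None,fx=4,fy=4,interpolation=cv2.INTER_CUBIC)
c=capture("top"); b=cv2.resize(c["frame"][150:250,320:420],None,fx=4,fy=4,interpolation=cv2.INTER_CUBIC)
cv2.imwrite("pics/k1.png",np.hstack([a,b]))
```

```text
[ 472.3 -299.8  140.     9.5]
(array([ 472.9, -299. ,  139.6]), 9.58, array([-0.   ,  0.001, -1.   ]), array([ 0.4, -1.2,  1.1]), 66.0, 10.4)
```

View pics/k1.png

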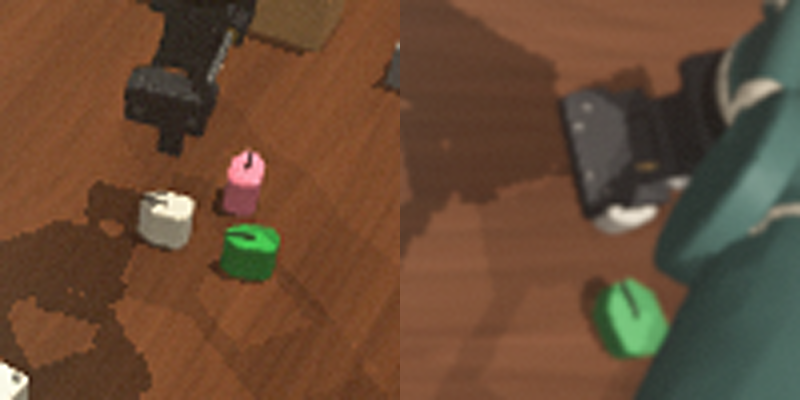

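The knob is beneath the gripper, at (307,145) in the side view, and the pink and green ones are clear of the fingers. Going down to grip it.

Request:
step_arm(steps=[[66,0,0,40,0],[66,0,0,75,0],[66,0,0,105,0],[66,0,0,122,0],[66,0,0,131,0],[66,0,0,131,0],[66,0,0,131,0]])

```text
t: 11.2
position: [473.3, -300.0, 10.2]
eef_rot: [0.997, 0.083, 0.001, 0.001]
force: [0.6, 0.3, 0.1]
grip_width: 66.1
```

Run:
```python
from h import *
print(setcmd([0,0,131],0)); print(meas())
c=capture("side"); a=cv2.resize(c["frame"][90:190,265:365],None,fx=4,fy=4,interpolation=cv2.INTER_CUBIC)
c=capture("top"); b=cv2.resize(c["frame"][150:250,320:420],None,fx=4,fy=4,interpolation=cv2.INTER_CUBIC)
cv2.imwrite("pics/k2.png",np.hstack([a,b]))
```

```text
[ 472.3 -299.8    9.     9.5]
(array([ 473.3, -300. ,   10.2]), 9.53, array([ 0.002, -0.001, -1.   ]), array([0.6, 0.3, 0.1]), 66.1, 11.2)
```

View pics/k2.png

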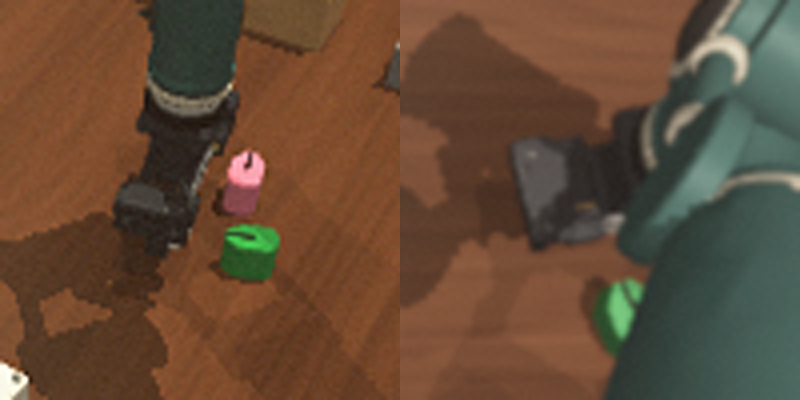

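The knob is now hidden between the fingers. Closing on it.

Request:
step_arm(steps=[[36,0,0,0,0],[30,0,0,0,0],[26,0,0,0,0],[26,0,0,0,0],[26,0,0,0,0],[26,0,0,0,0],[26,0,0,0,0]], grip_force=40)

```text
t: 12.0
position: [472.4, -300.0, 9.1]
eef_rot: [0.997, 0.083, 0.0, 0.0]
force: [-0.2, 0.1, 1.1]
grip_width: 31.8
```

Width is 31.8 mm, so the 32 mm flats are held. Lift and carry it over the dimmer, turning to -18°.

Run:
```python
from h import *
print(shift([539,8.5,130],-18))
```

```text
[ 116.7 -293.1 -121.    27.5]
```

Request:
step_arm(steps=[[26,0,0,-15,0],[26,0,0,-45,0],[26,0,0,-80,0],[26,0,0,-110,0],[26,5,-15,-121,3],[26,18,-45,-121,6],[26,33,-82,-121,9],[26,48,-120,-121,12],[26,63,-158,-121,15],[26,78,-196,-121,18],[26,93,-232,-121,21],[26,105,-264,-121,24],[26,113,-284,-121,27.5],[26,116.7,-293,-121,27.5],[26,116.7,-293,-121,27.5],[26,116.7,-293,-121,27.5],[26,116.7,-293,-121,27.5]])

```text
t: 13.7
position: [538.9, 7.3, 130.1]
eef_rot: [0.988, -0.157, -0.0, 0.0]
force: [-0.1, 0.2, -0.8]
grip_width: 31.7
```

Run:
```python
from h import *
print(setcmd([116.7,-293,-121],27.5)); print(meas())
c=capture("side"); a=cv2.resize(c["frame"][125:225,195:295],None,fx=4,fy=4,interpolation=cv2.INTER_CUBIC)
d=capture("top"); b=cv2.resize(d["frame"][120:220,215:315],None,fx=4,fy=4,interpolation=cv2.INTER_CUBIC)
cv2.imwrite("pics/s1.png",np.hstack([a,b]))
import pickle; pickle.dump((c,d,meas()),open("c1.pkl","wb"))
```

```text
[539.    8.4 130.  -18. ]
(array([538.9,   7.3, 130.1]), -18.05, array([-0., -0., -1.]), array([-0.1,  0.2, -0.8]), 31.7, 13.7)
```

View pics/s1.png

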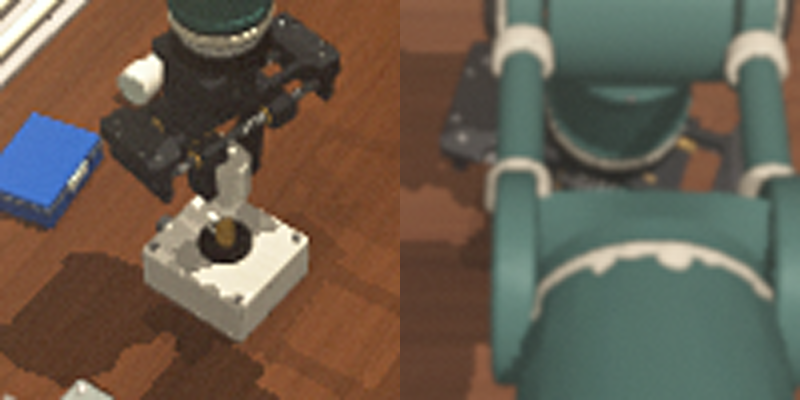

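The side view shows the round back of the held knob at about (253,170), just above the shaft at (252,184). I'll fit both in that one camera, the knob back at r=21 and the shaft at r=8.

```bash
cat > fit.py <<'E'
from h import *
from scipy.optimize import least_squares
def circ(q,r,x0):
    s=least_squares(lambda p: np.hypot(*(q[:,:2]-p).T)-r,x0,loss="soft_l1",f_scale=1.5); return s.x,np.std(s.fun)
def run(zt,n=4):
    m=meas(); L=[capture("side") for _ in range(n)]; c=dict(L[0]); z=np.stack([x["z_map"] for x in L]); c["z_map"]=np.where((z>0).all(0),z.mean(0),0); f=np.mean([x["frame"] for x in L],0)
    P=cloud(c); H=np.where(c["z_map"]>0,P[...,2],-99); B,R=f[...,0],f[...,2]
    t=np.array(m[0]); D=np.hypot(P[...,0]-t[0],P[...,1]-t[1])
    k=(D<34)&(H>zt-5)&(H<zt+28)&(B>90)&(abs(R-B)<45); q=P[k]
    x,s=circ(q,21,t[:2]); w=np.radians(m[1]); e=x-t[:2]
    print("meas",m); print("knob n",len(q),"axis",x.round(1),"res",round(s,1),"zrange",q[:,2].min().round(1),q[:,2].max().round(1),"rel tcp: tx",round(np.cos(w)*e[0]+np.sin(w)*e[1],1),"ty",round(np.sin(w)*e[0]-np.cos(w)*e[1],1))
    b=(np.hypot(P[...,0]-538,P[...,1]-9)<16)&(H>57)&(H<79)&(R-B>25); q=P[b]
    if len(q)>5:
        x2,s2=circ(q,8,np.array([538,9.])); print("shaft n",len(q),x2.round(1),round(s2,1),"knob-shaft",(x-x2).round(1))
    return c,P,k
E
python3 - <<'E'
from fit import *
run(130)
E
```

```text
meas (array([538.9,   7.3, 130. ]), -18.08, array([-0., -0., -1.]), array([-0.9,  0.5,  0.2]), 31.9, 13.8)
knob n 51 axis [538.    7.5] res 1.5 zrange 126.0 157.9 rel tcp: tx -0.9 ty 0.0
shaft n 21 [539.1   8.1] 0.5 knob-shaft [-1.2 -0.6]
```

Request:
step_arm(steps=[[26,0.8,-0.8,10,0],[26,0.8,-0.8,20,0],[26,0.8,-0.8,30,0],[26,0.8,-0.8,36,0],[26,0.8,-0.8,36,0],[26,0.8,-0.8,36,0]], grip_force=45)

```text
t: 14.6
position: [540.0, 8.9, 93.6]
eef_rot: [0.988, -0.156, -0.0, 0.0]
force: [-0.9, 0.2, -0.7]
grip_width: 31.3
```

Run:
```python
from fit import *
print(setcmd([0.8,-0.8,36],0))
c,P,k=run(94)
cv2.imwrite("pics/s2.png",cv2.resize(c["frame"][135:215,205:305],None,fx=7,fy=7,interpolation=cv2.INTER_CUBIC))
```

```text
[540.   9.  94. -18.]
meas (array([540. ,   8.9,  93.6]), -18.01, array([-0.001,  0.   , -1.   ]), array([-0.9,  0.2, -0.7]), 31.3, 14.6)
knob n 49 axis [539.3   8.7] res 0.8 zrange 90.3 121.5 rel tcp: tx -0.6 ty 0.4
shaft n 10 [538.9   8.4] 1.8 knob-shaft [0.4 0.3]
```

View pics/s2.png

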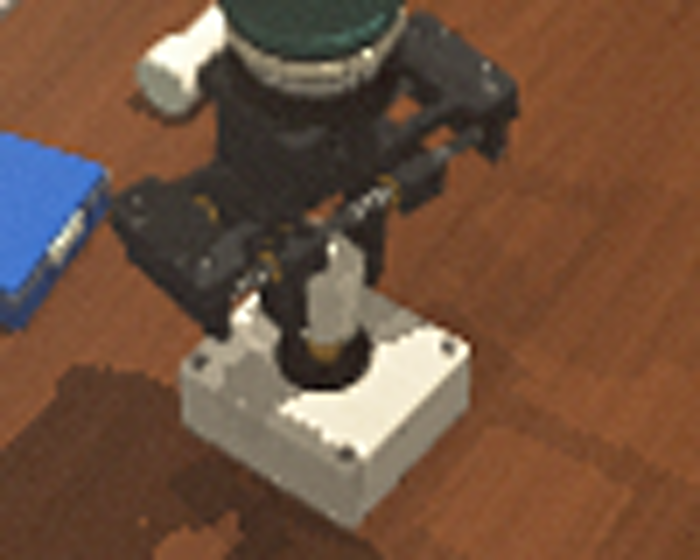

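The knob is centred over the shaft, which is visible at about (252,185), to within about 0.5 mm. I'll lower slowly and watch the force.

Request:
step_arm(steps=[[26,0,0,2,0],[26,0,0,4,0],[26,0,0,6,0],[26,0,0,8,0],[26,0,0,8,0],[26,0,0,8,0]])

```text
t: 15.4
position: [540.0, 8.9, 85.9]
eef_rot: [0.988, -0.157, -0.0, 0.0]
force: [-0.5, -0.1, 0.1]
grip_width: 31.6
```

Request:
step_arm(steps=[[26,0,0,2,0],[26,0,0,4,0],[26,0,0,6,0],[26,0,0,7,0],[26,0,0,7,0],[26,0,0,7,0]])

```text
t: 16.0
position: [540.1, 8.9, 79.0]
eef_rot: [0.988, -0.157, -0.0, 0.0]
force: [0.2, 0.1, -0.6]
grip_width: 31.7
```

Request:
step_arm(steps=[[26,0,0,2,0],[26,0,0,4,0],[26,0,0,6,0],[26,0,0,7,0],[26,0,0,7,0],[26,0,0,7,0]])

```text
t: 16.6
position: [540.1, 8.9, 72.0]
eef_rot: [0.988, -0.157, -0.0, 0.0]
force: [-0.3, 0.5, -0.4]
grip_width: 31.5
```

Request:
step_arm(steps=[[26,0,0,1,0],[26,0,0,2,0],[26,0,0,3,0],[26,0,0,3,0],[26,0,0,3,0]], grip_force=55)

```text
t: 17.1
position: [540.4, 8.9, 69.4]
eef_rot: [0.988, -0.157, 0.0, -0.0]
force: [-1.2, -0.2, 4.0]
grip_width: 31.6
```

Request:
step_arm(steps=[[26,0,0,1,0],[26,0,0,2,0],[26,0,0,2,0],[26,0,0,2,0]])

```text
t: 17.5
position: [540.4, 8.9, 67.5]
eef_rot: [0.988, -0.157, 0.0, -0.0]
force: [-1.5, -0.8, 6.0]
grip_width: 31.6
```

Request:
step_arm(steps=[[26,0,0,1,0],[26,0,0,2,0],[26,0,0,2,0],[26,0,0,2,0]])

```text
t: 17.9
position: [540.5, 8.9, 65.8]
eef_rot: [0.988, -0.157, 0.0, -0.0]
force: [-3.2, 0.2, 9.0]
grip_width: 31.6
```

The force follows the spring curve; 9 N means about 5 mm in. A little further to reach the bottom.

Request:
step_arm(steps=[[26,0,0,1,0],[26,0,0,2,0],[26,0,0,2,0],[26,0,0,2,0],[26,0,0,2,0]])

```text
t: 18.4
position: [540.6, 8.9, 64.8]
eef_rot: [0.988, -0.156, 0.0, -0.0]
force: [-4.8, -0.5, 14.3]
grip_width: 31.5
```

Run:
```python
from fit import *
setcmd([0,0,8]);setcmd([0,0,7]);setcmd([0,0,7]);setcmd([0,0,3]);setcmd([0,0,2]);setcmd([0,0,2]);print(setcmd([0,0,2]))
c,P,k=run(65); print(P[k][:,2].max()); print(meas())
cv2.imwrite("pics/s3.png",cv2.resize(c["frame"][135:265,180:310],None,fx=4.5,fy=4.5,interpolation=cv2.INTER_CUBIC))
t=capture("top"); cv2.imwrite("pics/t3.png",t["frame"])
```

```text
[540.   9.  63. -18.]
meas (array([540.6,   8.9,  64.8]), -18.01, array([ 0.001, -0.   , -1.   ]), array([-4.8, -0.5, 14.3]), 31.5, 18.4)
knob n 47 axis [539.2   8.3] res 0.7 zrange 61.4 92.0 rel tcp: tx -1.1 ty 1.0
91.98080345374751
(array([540.6,   8.9,  64.8]), -18.01, array([ 0.001, -0.   , -1.   ]), array([-5.9, -0.6, 13.7]), 31.6, 18.6)
```

View pics/s3.png

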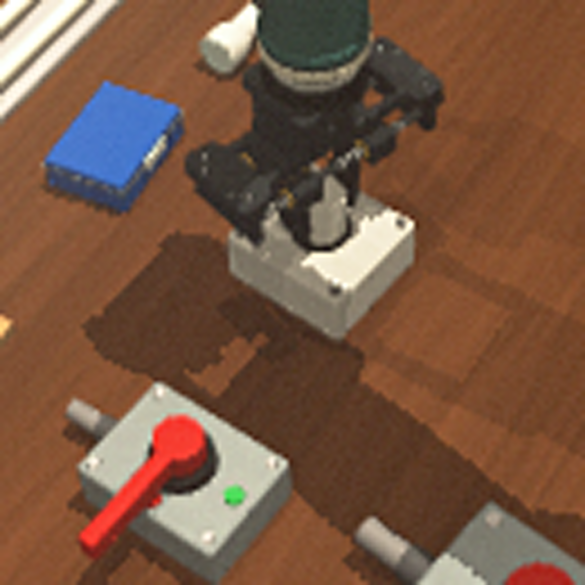

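View pics/t3.png

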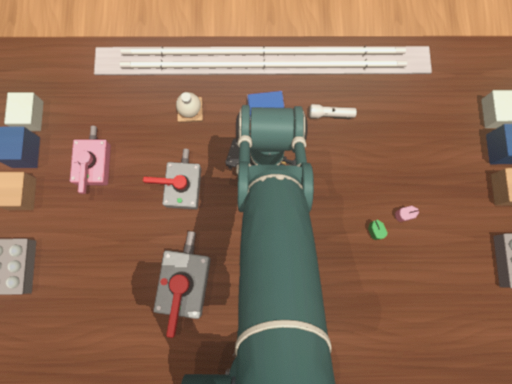

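The side view shows the knob seated over the collar at about (252,184), with the handle crosswise. In the top view the bulb, battery box and torch are where they were, at (189,105), (266,100) and (333,112). The knob hasn't slipped in the jaws. One short hold to confirm, then I hand in.

Request:
step_arm(steps=[[26,0,0,0.5,0],[26,0,0,0.5,0],[26,0,0,0.5,0]])

```text
t: 18.95
position: [540.7, 8.9, 64.7]
eef_rot: [0.988, -0.156, 0.0, -0.0]
force: [-6.5, 1.1, 17.0]
grip_width: 31.6
```

Run:
```python
from h import *
print(meas()); print(workorder.close_job()); print(meas())
```

```text
(array([540.7,   8.9,  64.7]), -18.01, array([ 0.001, -0.   , -1.   ]), array([-6.5,  1.1, 17. ]), 31.6, 18.95)
the job is handed in; nothing more can be done
None
the job is handed in; nothing more can be done
```

The red handle is at its off stop, and the white knob is seated on the D-shaft, still held and pressed to the bottom of its travel. I handed the job in at about 19 s of the 67 s; no verdict was reported.

- **Handle:** I swung the smaller red isolator's handle until the force rose to 14 N with no further movement. The top camera then measured the bar at 85.2°, which is the box's crosswise direction. A later picture, with the knob already on, still showed it crosswise.
- **Knob:** I gripped it by its flats (31.6 mm opening), turned it to -18° to match the collar's tick, and it slid on with no measurable resistance. The force then rose along the spring's curve from 4 to 9 N. At the bottom it climbed to 17 N with the tool stopped at 64.7 mm, close to the 65 mm I worked out for a fully pressed shaft. Comparing heights before and after showed no slip in the jaws.
- **Bystanders:** the bulb, battery box and torch looked unmoved in the last top view.

**Checks that disagreed or were less certain:**
- The two cameras differ by about 3 mm, so I set the final alignment from the side camera alone, which put the knob within 0.5 mm of the shaft before lowering.
- The tick angle came out between -16° and -22° depending on the view. I took -18°, well inside the 0.25 rad allowed.
- A side force of about 6 N remained on the tool at the end.

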